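# Seat the keyed arbor in the torque tester's hub and hold it home

### The arm

A 6-joint arm with a two-finger parallel gripper is mounted at the origin on the work surface. World frame = base frame: x ahead of the robot, y to its left, z up, the work surface at z = 0. Lengths are in mm, angles in rad, forces in N, time in s.
With the tool pointing down it reaches from about 300 to 875 mm from the base axis. Payload 6.4 kg.
Tool frame: the origin (TCP) lies midway between the tips of the shut fingers; the grasp point (between the pads) lies 19 mm behind it; z points along the fingers, y is the direction in which the jaws open and shut (so a half turn about z gives the same grasp; the last joint's range is limited). The gripper opens to 88 mm and grips with 3 to 60 N. Pads are 18 mm wide; open, the fingers measure 123 mm over their backs; the gripper's body (75 mm by 187 mm) begins 45 mm behind the grasp point.
Start: joints at [-0.206, 0.181, 1.607, -0, 1.354, -0.206], TCP at [575.014, 0.015, 238.714] pointing down, gripper open.
Joint ranges: [-2.99, 2.99], [-0.89, 2.07], [0.3, 2.58], [-1.14, 4.28], [0, 2.63], [-3.12, 3.12]. Speed limits (rad/s): [2.57, 2.57, 3.01, 3.14, 3.14, 3.14].

### API

Orientations are given as a 3x3 rotation matrix whose columns are the frame's x, y, z axes.
In Python, from bench import robot gives the robot as it stands. The module is installed in compiled form; this text tells all that it offers.
- The arm moves only by the shell command python3 -m jog 'ROWS' [FORCE]. ROWS is JSON, one flat list of numbers, 7 for each row, row after row: the turn, a rotation vector about the tool's x, y, z in rad, then the shift along the tool's x, y, z in cm, then the gripper command: -1 is shut, 1 is fully open, values between are in proportion. In form: [rx, ry, rz, dx, dy, dz, fingers, rx, ry, rz, dx, dy, dz, fingers, ...]. A call has 1 to 12 rows; each row is the pose to reach, as a shift and turn from the pose measured when the call began, along the tool's axes at that moment; what a row does not reach only later rows make up. A row lasts 1/10 s, in which the tool goes at most 50 mm and 8.59 degrees, less where a joint would pass 70% of its speed; a pose out of reach is approached as far as the arm can. A call with a gripper value outside its range is refused whole. The fingers move at their own pace and stop on an object; FORCE is the grip in N (left out, the last holds). Time passes only in rows, so rows that repeat a pose let the fingers close. It gives the time, the measured TCP pose, the force and the opening at its end, in the units of the state.
- robot.state(): the state, without advancing time (a new reading comes with each control period).
- robot.read_camera(name): name is "scene" or "side" or "wrist"; returns the picture (480x640x3 uint8, red, green, blue); there is no depth.
- robot.camera_params(name): a dict with "fovy" (degrees; the focal length in pixels is half the picture's height over the tangent of half this angle, whatever the lens; pixels are square), "cx", "cy" (the principal point, pixels), "R" (3x3) and "t" (3): a world point X has camera coordinates R X + t. Camera axes: x right, y down, z forward; pixel columns grow to the right and rows downward; lengths in mm; the calibration is good to about 2 mm. A picture is of the moment at which its call begins: read the wrist's pose just before it. camera_params takes no time and is no camera call; for the wrist camera it gives the pose at the moment of the call.
- robot.close_job(): hands the job in, once; it reports no verdict.
Trained networks look in the newest picture that a camera, given by its name, has taken for a name from the list of things; names that differ only in an ending like _2 or _b are one class to them, and where a whole thing is asked for, a point or a joint stands for the part that bears it (a point fixed in the world has none). Each returns a list of dicts, best first, with "score" (0 to 1); they miss things now and then, are a little off and sometimes report something else, mostly with a low value. They report only what shows in the picture. A call takes as long as a camera call. They do not tell look-alikes from the thing itself.
- robot.look_for(query, camera): "centre" ([row, column] in pixels, amid what is visible of it).
- robot.pinpoint(query, camera): "centre" ([row, column] in pixels: a listed point, or the origin of a listed thing).
The state is a dict: "clock": time; "joints": joint angles; "joint_velocities": joint speeds; "joint_efforts": joint torques, N m; "position": TCP position; "tcp_rot": TCP orientation; "ft_force": force on the tool from outside, world axes, zero at the start; "ft_torque": the same for the moment, N m; "finger_gap": opening from 0.0 (shut) to 1.0 (fully open).
Only numpy, scipy, OpenCV 4.12 (cv2) and the standard library are available. Lean on these libraries where they do the work, as an engineer would, in place of code of your own. Each camera call takes 0.05 s, during which the arm holds its last target. There are 200 camera calls.

### The job

Free the tester by sliding the orange transport-lock knob all the way to its end stop, which uncovers the hub. Then take the red-marked keyed arbor out of the rack, push its shaft into the hub, turning it until the key slips into the keyway, and keep pushing against the ejector spring until its flange sits flush on the hub; finish while still gripping the arbor and pressing it home (a colleague will then tighten the set screw), because the spring lifts it out if you let go. Leave the blue and green arbors, the steel weight and the sample disc where they are.

Things in the scene. Friction and masses are not known exactly. Their poses are not given: they have to be found in the camera images.
- hub_mouth (a point): Centre of the mouth of the tester's steel hub (52 mm across), on its top face, 80 mm above the bench; z up, x and y as the tester's. Round vertical bore 26 mm across with one keyway 9 mm wide, reaching 19 mm from the axis, full depth. The keyway points along +x turned about z by an unknown -0.5 to +0.5 rad: find it by feel or by eye (red insert in the hub's top face at its outer end).
- tester: White benchtop torque tester, fixed; origin at bench height under the hub's axis. A grey shutter bed lies along +y (to 180 mm), a low white electronics box (top 75 mm above the bench) 72 to 128 mm off along +x. The steel hub is stiff to turn (2 Nm); a brass spring ejector waits in its bore 25 mm below the mouth.
- shutter (a joint): Transport lock: aluminium shutter plate (56 by 90 mm, 4 mm thick, top 86.5 mm above the bench) covering the hub mouth. Value in m: 0 fully closed, 0.080 at its end stop, growing along +y of hub_mouth's axes; starts between 0 and 0.02. It drags with about 2.5 N and stays where it is left.
- shutter_knob (a point): Centre of the orange upright round knob on the shutter plate, 24 mm across and 32 mm tall, this point 16 mm above the plate; it lies 40 mm plus the shutter's joint value along +y of hub_mouth. Axes as hub_mouth's.
- ejector (a joint): Spring ejector in the bore, in m: 0 at rest, growing as it is pressed down; 0.020 when the arbor is fully home. It pushes up with 7 N at rest and 13 N when fully home, more than the arbor's weight.
- arbor_grip (a point): Centre of the black handle (24 mm along x, 46 mm along y, 38 mm tall) of the red-marked keyed arbor, which hangs upright in one of the rack's sockets. A red mark on the handle's top, towards +x, shows the key's side. +x starts within 0.7 rad of world +x; z up. The flange's underside is 26 mm and the shaft's foot 71 mm below this point. Mass 0.25 to 0.45 kg.
- arbor_seat (a point): Centre of the underside of the same arbor's flange (44 mm across, 7 mm thick); axes as arbor_grip's. It meets hub_mouth when home. Below it the shaft, 24 mm across, 45 mm long, foot chamfered. The red key, 6 mm wide, reaching 17 mm from the axis on the +x side, runs from the flange down to 17 mm above the foot: the plain foot enters the bore 17 mm before the key meets the rim.
- arbor_blue_grip (a point): Handle centre of the blue-marked plain arbor (no key), of the same size, in another socket of the rack: leave it.
- arbor_green_grip (a point): Handle centre of the green-marked plain arbor (no key), of the same size, in another socket of the rack: leave it.
- rack: White socket block, 85 mm along x, 235 mm along y, 60 mm tall, fixed to the bench; origin at the centre of its underside. Three sockets 37 mm across and 52 mm deep at y = -75, 0 and +75 mm; the arbors hang in them by their flanges.
- weight: Loose steel weight with a knob, 60 mm across, 70 mm tall, origin under its centre: leave it.
- disc: Loose red-brown sample disc, 70 mm across, 14 mm thick, origin under its centre: leave it.
There are look-alikes about, which are no part of the job. Leave any purple, turquoise or yellow look-alike of the part that bears arbor_grip alone.

How it is judged (in metres and radians):
On the way, in this order (a step that is already met when the one before it is completed fails the run):
1. the transport lock is slid to its end stop (value of joint shutter above 0.075 m), for 0.2 s.
2. the key is in the keyway and the ejector is being pressed (horizontal distance between arbor_seat and hub_mouth below 0.004 m and z of arbor_seat in the frame of hub_mouth below 0.016 m and value of joint ejector above 0.004 m), for 0.1 s.
At the end, for the whole second after the job is handed in: Shutter within 5 mm of its 80 mm end stop; the keyed arbor in the hub, flange within 2.5 mm of the hub's face and 3 mm of its centre, tilt under 4 degrees, ejector pressed more than 17 mm; the fingers still on the arbor with more than 2 N, through the last second (value of joint shutter above 0.075 m and horizontal distance between arbor_seat and hub_mouth below 0.003 m and z of arbor_seat in the frame of hub_mouth below 0.0025 m and angle between arbor_seat's own z axis and vertical below 0.07 rad and value of joint ejector above 0.017 m and contact force between the fingers and arbor above 2 N); the arm keeps its last pose, push and grip.
It fails at once if the blue or green arbor, the weight or the disc is moved more than 30 mm (distance of any of arbor_blue_grip, arbor_green_grip, weight, disc from where it was at the start of the episode above 0.03 m).
It also fails if it takes over 61 s, if anything falls off the work surface, if the arm or the gripper's body presses on something with over 40 N, if the wrist force passes 120 N, or if a joint passes its speed limit or range.

## Working session

There is one attempt and no reset: what is moved stays moved. The work goes in short steps, Python scripts to look and compute and a shell command to move; the robot and the scene stay as the last step left them, time stands still between calls to the robot, and variables do not carry over. Pictures are saved under pics/ and viewed, about 8 in all and at most 12, crops included, and the job is handed in when it is done.

```bash
mkdir -p pics; cat > h.py <<'E'
import numpy as np, cv2
from bench import robot
def ray(cam,rc):
    p=robot.camera_params(cam); f=240/np.tan(np.radians(p["fovy"])/2)
    R=np.array(p["R"]);t=np.array(p["t"])
    d=R.T@np.array([(rc[1]-p["cx"])/f,(rc[0]-p["cy"])/f,1]); return -R.T@t,d
def atz(cam,rc,z):
    o,d=ray(cam,rc); return o+d*(z-o[2])/d[2]
def proj(cam,X):
    p=robot.camera_params(cam); f=240/np.tan(np.radians(p["fovy"])/2)
    c=np.array(p["R"])@np.array(X)+np.array(p["t"]); return [p["cy"]+f*c[1]/c[2],p["cx"]+f*c[0]/c[2]]
def save(cam,n):
    im=robot.read_camera(cam); cv2.imwrite(f"pics/{n}.png",im[:,:,::-1]); return im
E
python3 - <<'E'
from h import *
np.set_printoptions(precision=1,suppress=True)
for c in ["scene","side","wrist"]: save(c,c+"0")
Z=dict(arbor_grip=105-19+0,hub_mouth=80,shutter_knob=102.5,arbor_blue_grip=86,arbor_green_grip=86,rack=0,tester=0,weight=0,disc=0)
for c in ["scene","side"]:
  p=robot.camera_params(c);print(c,p["fovy"],-np.array(p["R"]).T@np.array(p["t"]))
  for q,z in Z.items():
    for r in robot.pinpoint(q,c)[:5]: print(c,q,round(r["score"],2),np.array(r["centre"]),atz(c,r["centre"],z))
s=robot.state();print(s["clock"],s["ft_force"],np.array(s["tcp_rot"]))
E
```

```text
scene 54.46772097119173 [ 984.2 -132.7  812.3]
scene arbor_grip 0.97 [176.7 228.5] [ 371.7 -213.7   86. ]
scene arbor_grip 0.91 [290.5 245.8] [ 626.  -195.8   86. ]
scene arbor_grip 0.74 [246.4 242. ] [ 537.  -196.9   86. ]
scene arbor_grip 0.72 [246.1 337. ] [559.7 -26.2  86. ]
scene arbor_grip 0.63 [227.3 234.2] [ 493.7 -208.7   86. ]
scene shutter_knob 0.63 [231.9 450.9] [567.7 181.3 102.5]
scene arbor_blue_grip 0.81 [216.3 274.3] [ 479.  -132.7   86. ]
scene arbor_green_grip 0.56 [236.4 193.6] [ 503.7 -283.3   86. ]
scene rack 0.62 [249.  241.3] [ 490.  -206.3    0. ]
scene rack 0.48 [360.9 305.8] [ 735.4 -107.2    0. ]
scene tester 0.56 [254.5 413.7] [549.8 136.4   0. ]
scene weight 0.7 [356.5 308.5] [ 728.2 -101.4    0. ]
scene disc 0.81 [370.1 166.4] [ 717.8 -349.9    0. ]
side 53.20803047455041 [ 185.3 -605.6  812.3]
side arbor_grip 0.94 [265.6 400.6] [ 614.7 -196.4   86. ]
side arbor_grip 0.93 [300.8 350.2] [ 486.8 -209.4   86. ]
side arbor_grip 0.91 [307.6 264.2] [ 349.1 -135.5   86. ]
side arbor_grip 0.71 [231.6 322. ] [537.2 -37.   86. ]
side arbor_grip 0.28 [324.7 349.1] [ 456.3 -249.5   86. ]
side hub_mouth 0.55 [180.4 284.6] [555.6 150.2  80. ]
side shutter_knob 0.89 [163.7 278. ] [560.6 186.  102.5]
side arbor_blue_grip 0.73 [277.5 321.2] [ 471.7 -135.5   86. ]
side arbor_green_grip 0.95 [323.4 384.2] [ 509.  -281.3   86. ]
side rack 0.91 [324.3 349.4] [ 489.4 -206.9    0. ]
side tester 0.97 [205.1 286.6] [554.9 151.6   0. ]
side weight 0.75 [236.  411.7] [741.  -94.9   0. ]
side disc 0.87 [317.8 485.7] [ 721.3 -343.1   -0. ]
side disc 0.69 [162.3 278.5] [618.7 304.6   0. ]
1.05 [ 0.4 -0.2 -0.4] [[-0.  1.  0.]
 [ 1.  0. -0.]
 [-0.  0. -1.]]
```

View pics/scene0.png

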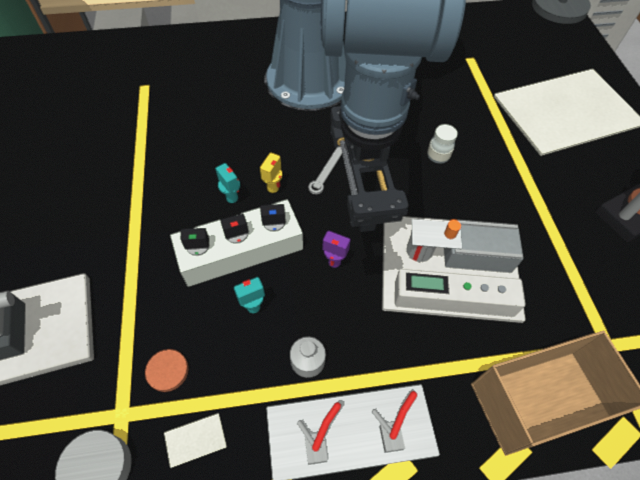

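View pics/side0.png

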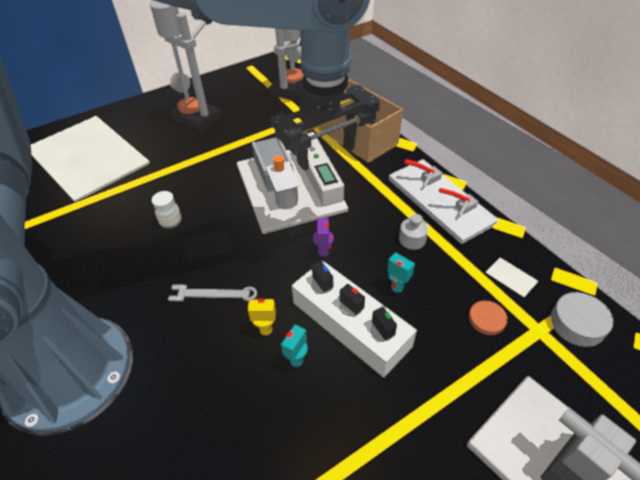

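The scene shows the rack with red in the middle socket (px 235,227), blue at (273,213), green at (194,236), and the tester with the orange knob at about (453,229). The purple, turquoise and yellow pieces are decoys. Next I'll take a close look from above the tester.

```bash
python3 -m jog '[0,0,0,5,0,-4,1, 0,0,0,10,-1,-8,1, 0,0,0,13,-2,-12,1, 0,0,0,13,-2,-12,1,0,0,0,13,-2,-12,1,0,0,0,13,-2,-12,1]'
python3 - <<'E'
from h import *
np.set_printoptions(precision=1,suppress=True)
print(robot.state()["position"])
save("wrist","w1")
p=robot.camera_params("wrist");print(p["fovy"],-np.array(p["R"]).T@np.array(p["t"]),np.array(p["R"]))
for q,z in dict(hub_mouth=80,shutter_knob=102.5,tester=0).items():
    for r in robot.pinpoint(q,"wrist")[:5]: print(q,round(r["score"],2),np.array(r["centre"]),atz("wrist",r["centre"],z))
E
```

```text
clock: 1.65
position: [555.0, 130.0, 358.4]
tcp_rot: [[-0.001, 1.0, 0.0], [1.0, 0.001, -0.0], [-0.0, 0.0, -1.0]]
ft_force: [-0.1, -1.1, -0.6]
finger_gap: 0.999
[555.  130.  358.4]
66.16677237844885 [554.8 211.  503.5] [[ 1.   0.  -0. ]
 [ 0.  -0.9  0.3]
 [-0.  -0.3 -0.9]]
hub_mouth 0.98 [175.2 317.7] [554.  146.6  80. ]
shutter_knob 0.59 [141.4 322.7] [559.3 185.4 102.5]
shutter_knob 0.54 [421.5 275.2] [ 495.5 -186.4  102.5]
tester 0.84 [169.5 315. ] [550.2 142.1   0. ]
```

View pics/w1.png

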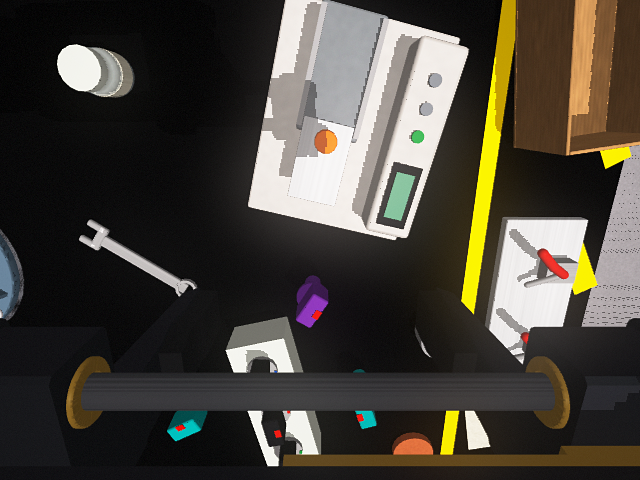

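The tester is seen from above with the knob at (326,141). Its axis leans clockwise, so I'll work out the yaw from its edges.

```bash
python3 - <<'E'
from h import *
np.set_printoptions(precision=2,suppress=True)
def L(a,b,z):
    A=atz("wrist",a,z);B=atz("wrist",b,z);d=B-A;print(A,B,np.arctan2(-d[0],d[1]))
L((207,248),(5,287),15)      # base left edge (r,c)
L((197,289),(120,316),86.5)  # shutter left
L((206,334),(130,355),86.5)  # shutter right
L((231,367),(42,421),75)
im=cv2.imread("pics/w1.png")[...,::-1].astype(int);h=cv2.cvtColor(im.astype(np.uint8),cv2.COLOR_RGB2HSV)
m=(h[...,0]>5)&(h[...,0]<20)&(h[...,1]>150)&(h[...,2]>100);m[:,:250]=0;m[:,400:]=0;m[200:]=0
r,c=np.nonzero(m);print(r.mean(),c.mean(),r.min(),r.max(),c.min(),c.max());print(atz("wrist",(r.mean(),c.mean()),106))
cv2.imwrite("pics/c1.png",cv2.resize(cv2.imread("pics/w1.png")[0:250,230:480],None,fx=2.4,fy=2.4,interpolation=3))
E
```

```text
[459.14  93.66  15.  ] [518.61 332.69  15.  ] -0.24383853386317647
[521.03 122.53  86.5 ] [552.26 206.76  86.5 ] -0.35504828090149954
[572.85 111.91  86.5 ] [594.57 196.37  86.5 ] -0.2517020558057403
[613.84  78.06  75.  ] [661.63 283.85  75.  ] -0.22816924034684208
141.29326923076923 325.4879807692308 130 153 315 336
[562.25 185.74 106.  ]
```

View pics/c1.png

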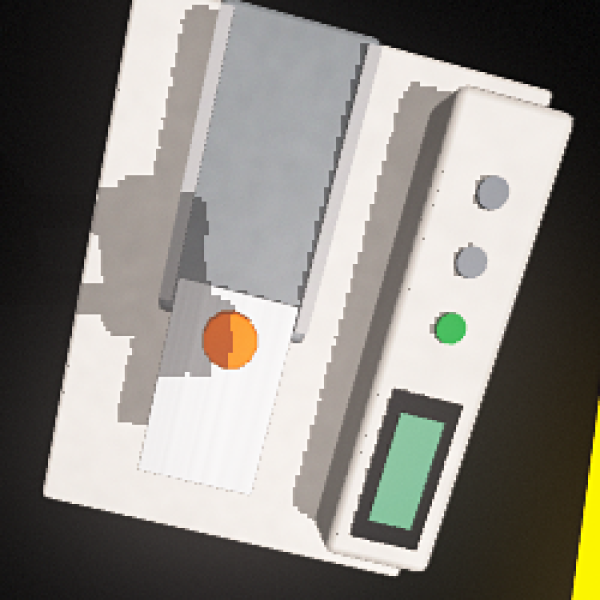

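```bash
python3 -m jog '[0,0,0.12,3,0.4,4,1, 0,0,0.24,5.6,0.7,9,1, 0,0,0.24,5.6,0.7,14,1, 0,0,0.24,5.6,0.7,19,1, 0,0,0.24,5.6,0.7,23,1, 0,0,0.24,5.6,0.7,25.5,1, 0,0,0.24,5.6,0.7,26.5,1, 0,0,0.24,5.6,0.7,26.5,-1, 0,0,0.24,5.6,0.7,26.5,-1, 0,0,0.24,5.6,0.7,26.5,-1, 0,0,0.24,5.6,0.7,26.5,-1, 0,0,0.24,5.6,0.7,26.5,-1]' 15
```

```text
clock: 3.05
position: [561.6, 184.9, 92.9]
tcp_rot: [[0.239, 0.971, -0.001], [0.971, -0.239, -0.0], [-0.0, -0.001, -1.0]]
ft_force: [0.6, 0.6, 0.1]
finger_gap: 0.57
```

```bash
python3 -m jog '[0,0,0,0,0,0,-1,0,0,0,0,0,0,-1,0,0,0,0,0,0,-1,0,0,0,0,0,0,-1,0,0,0,0,0,0,-1,0,0,0,0,0,0,-1]' 15
```

```text
clock: 3.65
position: [562.6, 184.8, 93.2]
tcp_rot: [[0.239, 0.971, 0.001], [0.971, -0.239, -0.0], [0.0, 0.001, -1.0]]
ft_force: [5.2, -1.0, -2.6]
finger_gap: 0.266
```

```bash
python3 -m jog '[0,0,0,1,0,0,-1,0,0,0,2,0,0,-1,0,0,0,3,0,0,-1,0,0,0,4,0,0,-1,0,0,0,5,0,0,-1,0,0,0,5.8,0,0,-1,0,0,0,5.8,0,0,-1]'; python3 -m jog '[0,0,0,0.5,0,0,-1,0,0,0,1,0,0,-1,0,0,0,1.4,0,0,-1,0,0,0,1.4,0,0,-1]'
```

```text
clock: 4.35
position: [576.4, 243.0, 93.1]
tcp_rot: [[0.238, 0.971, 0.001], [0.971, -0.238, 0.002], [0.002, 0.001, -1.0]]
ft_force: [0.9, 3.1, 1.2]
finger_gap: 0.27
clock: 4.75
position: [579.8, 257.3, 93.1]
tcp_rot: [[0.238, 0.971, 0.001], [0.971, -0.238, 0.002], [0.002, 0.001, -1.0]]
ft_force: [-0.2, 0.7, 0.4]
finger_gap: 0.267
```

```bash
python3 -m jog '[0,0,0,0.4,0,0,-1,0,0,0,0.8,0,0,-1,0,0,0,0.8,0,0,-1]';python3 -m jog '[0,0,0,0.3,0,0,-1,0,0,0,0.6,0,0,-1,0,0,0,0.6,0,0,-1]'
```

```text
clock: 5.05
position: [580.8, 261.5, 92.7]
tcp_rot: [[0.238, 0.971, -0.003], [0.971, -0.238, -0.004], [-0.005, -0.002, -1.0]]
ft_force: [-5.6, -15.4, 6.2]
finger_gap: 0.271
clock: 5.35
position: [581.2, 263.2, 92.4]
tcp_rot: [[0.238, 0.971, -0.007], [0.971, -0.239, -0.012], [-0.013, -0.004, -1.0]]
ft_force: [-4.8, -17.9, 7.1]
finger_gap: 0.264
```

```bash
python3 -m jog '[0,0,0,-0.2,0,0,1,0,0,0,-0.2,0,0,1,0,0,0,-0.2,0,0,1,0,0,0,-0.2,0,0,1,0,0,0,-0.2,0,0,1,0,0,0,-0.2,0,-4,1,0,0,0,-3,0,-9,1,0,0,0,-7,0.2,-14,1,0,0,0,-12,0.5,-16,1,0,0,0,-16.5,0.9,-16,1,0,0,0,-16.5,0.9,-16,1,0,0,0,-16.5,0.9,-16,1]'
python3 - <<'E'
from h import *
np.set_printoptions(precision=1,suppress=True)
print(robot.state()["position"],robot.state()["ft_force"])
im=save("wrist","w2")
for q,z in dict(hub_mouth=80,shutter_knob=102.5).items():
    for r in robot.pinpoint(q,"wrist")[:3]: print(q,round(r["score"],2),np.array(r["centre"]),atz("wrist",r["centre"],z))
r,c=[int(v) for v in proj("wrist",(552,145,80))];print(r,c)
r0=max(0,r-75);c0=max(0,c-100);print(r0,c0);cv2.imwrite("pics/c2.png",cv2.resize(im[r0:r0+150,c0:c0+200,::-1],None,fx=4,fy=4,interpolation=3))
E
```

```text
clock: 6.55
position: [552.0, 101.1, 255.2]
tcp_rot: [[0.242, 0.97, -0.005], [0.97, -0.242, -0.012], [-0.013, -0.002, -1.0]]
ft_force: [-0.1, 0.6, -0.6]
finger_gap: 1.003
[552.  101.1 255.2] [-0.1  0.6 -0.6]
hub_mouth 0.75 [157.2 308.9] [554.7 150.4  80. ]
164 307
89 207
```

View pics/c2.png

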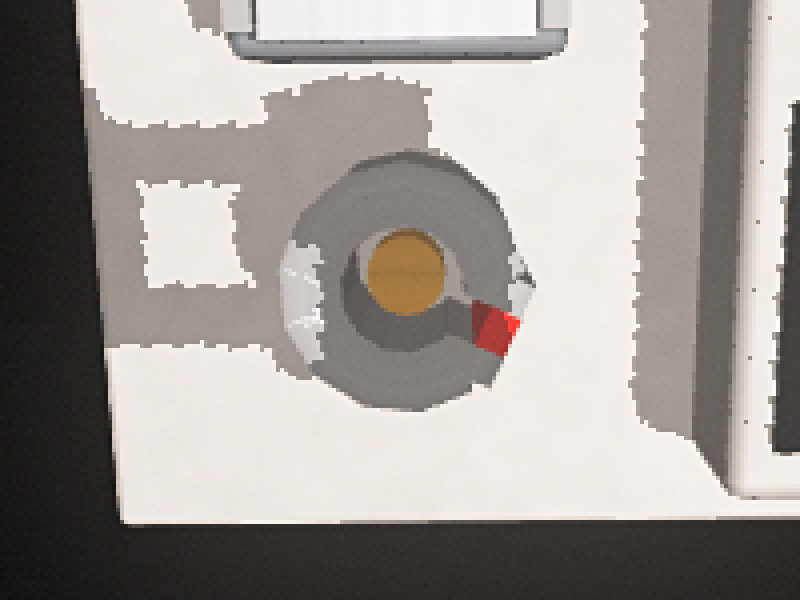

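Hub uncovered, with the shutter clear of it. The bore centre is at crop (403,290) and the red keyway insert at crop (496,328).

```bash
python3 - <<'E'
from h import *
np.set_printoptions(precision=2,suppress=True)
P=lambda x,y:atz("wrist",(89+y/4,207+x/4),80)
im=cv2.imread("pics/c2.png").astype(int);m=(im[...,2]>im[...,1]+60)&(im[...,2]>im[...,0]+60);m[:, :460]=0
r,c=np.nonzero(m);print(r.mean(),c.mean(),m.sum())
h=P(403,290);k=P(c.mean(),r.mean());d=k-h;print(h,k,np.linalg.norm(d),np.arctan2(d[1],d[0]))
for a in [(281,290),(525,290),(403,410),(404,350)]:print(np.linalg.norm(P(*a)-h))
# arbor in other cams
for cam in["scene","side"]:
  robot.read_camera(cam)
  for q in["arbor_grip","hub_mouth"]:
    for r in robot.pinpoint(q,cam)[:5]:print(cam,q,round(r["score"],2),atz(cam,r["centre"],86 if q=="arbor_grip" else 80))
E
```

```text
331.3426966292135 496.6011235955056 1424
[552.62 147.69  80.  ] [570.06 134.38  80.  ] 21.93730522820872 -0.651913606564456
26.081828597899555
26.061262090400504
25.991247415869243
12.823925142587514
scene arbor_grip 0.96 [ 353.68 -131.62   86.  ]
scene arbor_grip 0.95 [556.94 -27.61  86.  ]
scene arbor_grip 0.68 [ 495.96 -206.99   86.  ]
scene arbor_grip 0.62 [ 625.65 -195.9    86.  ]
scene arbor_grip 0.55 [ 373.08 -212.99   86.  ]
scene hub_mouth 0.95 [543.76 145.29  80.  ]
scene hub_mouth 0.59 [ 503.02 -209.85   80.  ]
side arbor_grip 0.92 [533.38 -39.87  86.  ]
side arbor_grip 0.9 [ 492.84 -204.67   86.  ]
side arbor_grip 0.89 [ 356.45 -226.58   86.  ]
side arbor_grip 0.88 [ 611.52 -194.28   86.  ]
side arbor_grip 0.8 [ 341.86 -139.41   86.  ]
```

```bash
python3 -m jog '[0,0,-0.1,-4.5,0.3,-1,1,0,0,-0.24,-9,0.6,-1,1,0,0,-0.24,-13.5,0.9,-1,1,0,0,-0.24,-18,1.2,-1,1,0,0,-0.24,-22.5,1.6,-1,1,0,0,-0.24,-27,1.9,-1,1,0,0,-0.24,-31.5,2.2,-1,1,0,0,-0.24,-35.5,2.5,-1,1,0,0,-0.24,-35.5,2.5,-1,1,0,0,-0.24,-35.5,2.5,-1,1,0,0,-0.24,-35.5,2.5,-1,1]'
python3 - <<'E'
from h import *
np.set_printoptions(precision=1,suppress=True)
im=save("wrist","w3")
for q,z in dict(arbor_grip=86,arbor_blue_grip=86,arbor_green_grip=86).items():
    for r in robot.pinpoint(q,"wrist")[:3]: print(q,round(r["score"],2),np.array(r["centre"]),atz("wrist",r["centre"],z))
r,c=[int(v) for v in proj("wrist",(493,-207,100))];print(r,c)
r0=max(0,r-75);c0=max(0,c-100);print(r0,c0);cv2.imwrite("pics/c3.png",cv2.resize(im[r0:r0+150,c0:c0+200,::-1],None,fx=4,fy=4,interpolation=3))
E
```

```text
clock: 8.1
position: [492.0, -245.9, 268.3]
tcp_rot: [[-0.002, 1.0, -0.008], [1.0, 0.001, -0.011], [-0.011, -0.008, -1.0]]
ft_force: [0.4, -0.9, 0.7]
finger_gap: 0.998
arbor_grip 0.79 [ 66.8 152.1] [ 355.7 -128.    86. ]
arbor_grip 0.75 [145.  465.4] [ 618.3 -189.1   86. ]
arbor_grip 0.64 [164.1 318.5] [ 491.5 -205.9   86. ]
arbor_blue_grip 0.57 [ 75.7 295.8] [ 472.7 -134.5   86. ]
arbor_green_grip 0.59 [239.2 338.6] [ 510.7 -276.    86. ]
167 320
92 220
```

View pics/c3.png

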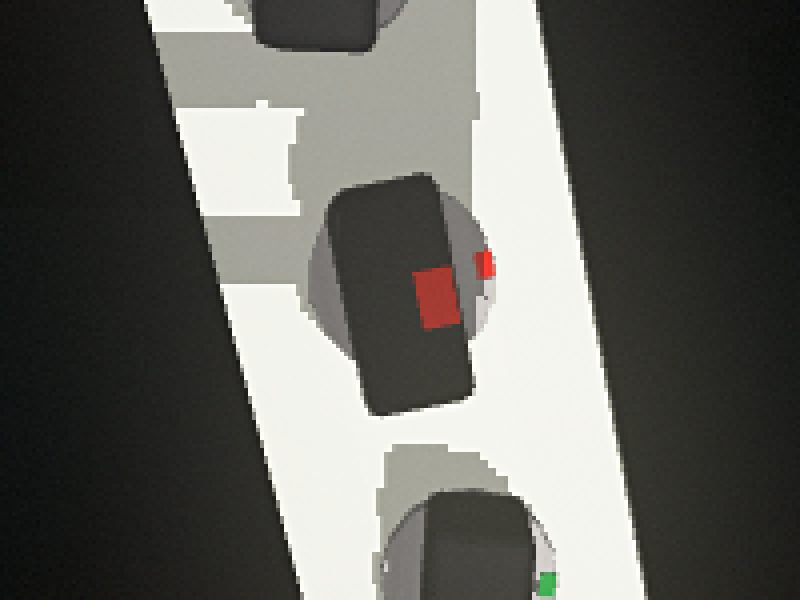

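The middle, red-marked arbor sits upright in its socket, centred at about crop (402,295), with red key marks on its +x side. It is turned slightly counter-clockwise.

```bash
python3 - <<'E'
from h import *
np.set_printoptions(precision=2,suppress=True)
P=lambda x,y,z=105:atz("wrist",(92+y/4,220+x/4),z)
for a,b in [((438,185),(473,388)),((334,215),(369,405))]:
  A,B=P(*a),P(*b);d=A-B;print(A,B,np.arctan2(-d[0],d[1]))
A,B=P(372,415),P(474,395);print("S edge",A,B,(A+B)/2, np.linalg.norm(A-B))
im=cv2.imread("pics/c3.png").astype(int);m=(im[...,2]>im[...,1]+60)&(im[...,2]>im[...,0]+60);m[:,465:]=0
r,c=np.nonzero(m);print("mark",P(c.mean(),r.mean()))
# flange circle centre at top z=67
print("flange",P(402,272,67),[np.linalg.norm(P(x,272,67)-P(402,272,67)) for x in(308,496)])
# sockets
for q in["arbor_blue_grip","arbor_green_grip"]: pass
E
```

```text
[ 500.44 -182.86  105.  ] [ 508.4  -224.44  105.  ] 0.18919945329829407
[ 479.29 -188.85  105.  ] [ 486.36 -228.19  105.  ] 0.17784562190608066
S edge [ 486.99 -230.35  105.  ] [ 508.64 -225.94  105.  ] [ 497.82 -228.15  105.  ] 22.09411438213481
mark [ 500.43 -205.49  105.  ]
flange [ 493.27 -204.91   67.  ] [np.float64(21.819550063861247), np.float64(21.80028525399352)]
```

```bash
python3 -m jog '[-0.008,0.011,-0.1,2,0.15,3,1,-0.008,0.011,-0.185,4.25,0.3,7,1,-0.008,0.011,-0.185,4.25,0.3,11,1,-0.008,0.011,-0.185,4.25,0.3,15,1,-0.008,0.011,-0.185,4.25,0.3,18,1,-0.008,0.011,-0.185,4.25,0.3,19.45,1,-0.008,0.011,-0.185,4.25,0.3,19.45,1]'; python3 -m jog '[0,0,0,0,0,0,-1,0,0,0,0,0,0,-1,0,0,0,0,0,0,-1,0,0,0,0,0,0,-1,0,0,0,0,0,0,-1,0,0,0,0,0,0,-1,0,0,0,0,0,0,-1,0,0,0,0,0,0,-1,0,0,0,0,0,0,-1,0,0,0,0,0,0,-1,0,0,0,0,0,0,-1,0,0,0,0,0,0,-1]' 50
```

```text
clock: 9.0
position: [492.6, -204.3, 71.8]
tcp_rot: [[-0.187, 0.982, -0.004], [0.982, 0.187, 0.002], [0.003, -0.003, -1.0]]
ft_force: [0.2, -0.6, -0.2]
finger_gap: 0.999
clock: 10.2
position: [492.5, -204.2, 71.8]
tcp_rot: [[-0.187, 0.982, -0.004], [0.982, 0.187, 0.003], [0.003, -0.003, -1.0]]
ft_force: [-0.6, -0.1, 0.6]
finger_gap: 0.269
```

```bash
python3 -m jog '[0,0,0,0,0,-1,-1,0,0,0,0,0,-3,-1,0,0,0,0,0,-6,-1,0,0,0,0,0,-9.5,-1,0,0,0,0,0,-12.8,-1,0,0,0,0,0,-12.8,-1,0,0,0,0,0,-12.8,-1]'; python3 - <<'E'
from h import *
np.set_printoptions(precision=3,suppress=True)
s=robot.state();R=np.array(s["tcp_rot"]);p=s["position"]
tgt=np.array([553.5,148.8,200]);d=R.T@(tgt-p)/10
y=-0.65;T=np.array([[-np.sin(y),np.cos(y),0],[np.cos(y),np.sin(y),0],[0,0,-1]])
print(d,cv2.Rodrigues(R.T@T)[0].ravel(),s["ft_force"],s["finger_gap"])
E
```

```text
clock: 10.9
position: [492.9, -204.4, 199.7]
tcp_rot: [[-0.187, 0.982, -0.003], [0.982, 0.187, 0.002], [0.003, -0.003, -1.0]]
ft_force: [-0.7, 0.0, -4.5]
finger_gap: 0.272
[33.566 12.565  0.03 ] [-0.004 -0.001  0.838] [-0.735  0.024 -4.499] 0.2724454086002367
```

```bash
python3 -m jog '[0,0,0.1,3.4,1.2,0,-1,0,0,0.2,6.8,2.5,0,-1,0,0,0.3,10.2,3.8,0,-1,0,0,0.4,13.6,5.1,0,-1,0,0,0.5,17,6.3,0,-1,0,0,0.6,20.4,7.6,0,-1,0,0,0.7,23.8,8.9,0,-1,0,0,0.8,27.2,10.2,0,-1,-0.004,0,0.838,30.6,11.5,0,-1,-0.004,0,0.838,33.55,12.55,0,-1,-0.004,0,0.838,33.55,12.55,0,-1,-0.004,0,0.838,33.55,12.55,0,-1]'; python3 - <<'E'
from h import *
np.set_printoptions(precision=3,suppress=True)
im=save("side","s4");im2=save("scene","sc4")
a=im[60:260,180:380,::-1];b=im2[140:340,330:530,::-1]
cv2.imwrite("pics/c4.png",cv2.resize(np.hstack([a,b]),None,fx=2,fy=2,interpolation=3))
for c in["side","scene"]:
  print(c,"hub",proj(c,(552.6,147.7,80)),"seat exp",proj(c,(552.6,147.7,188.2)))
  for q in["arbor_grip","arbor_seat","hub_mouth"]:
    for r in robot.pinpoint(q,c)[:6]:
      if 330>r["centre"][1]>200 or r["centre"][1]>350:print(c,q,round(r["score"],2),r["centre"])
E
```

```text
clock: 12.1
position: [551.8, 149.0, 197.6]
tcp_rot: [[0.603, 0.797, -0.004], [0.797, -0.603, 0.001], [-0.002, -0.004, -1.0]]
ft_force: [0.0, -0.4, -4.4]
finger_gap: 0.269
side hub [np.float64(181.47068745934087), np.float64(284.01621687684144)] seat exp [np.float64(143.06160696307143), np.float64(280.06008451579663)]
side arbor_grip 0.84 [130.3, 278.4]
side arbor_grip 0.78 [265.3, 397.8]
side arbor_grip 0.7 [232.6, 321.2]
side arbor_grip 0.68 [342.4, 291.2]
side arbor_seat 0.81 [349.7, 292.9]
side arbor_seat 0.8 [238.9, 318.6]
side arbor_seat 0.79 [321.3, 259.2]
side arbor_seat 0.58 [276.6, 397.9]
side arbor_seat 0.56 [145.3, 280.4]
side hub_mouth 0.84 [178.8, 285.9]
scene hub [np.float64(233.69681024982762), np.float64(428.0883586163207)] seat exp [np.float64(198.8964078171692), np.float64(442.0816780787457)]
scene arbor_grip 0.96 [291.4, 245.8]
scene arbor_grip 0.68 [174.1, 226.8]
scene arbor_grip 0.56 [163.4, 265.7]
scene arbor_grip 0.45 [236.0, 493.8]
scene arbor_seat 0.83 [173.1, 269.7]
scene arbor_seat 0.74 [182.8, 230.5]
scene arbor_seat 0.71 [298.0, 249.7]
scene arbor_seat 0.58 [198.4, 436.4]
scene hub_mouth 0.77 [232.2, 424.4]
```

View pics/c4.png

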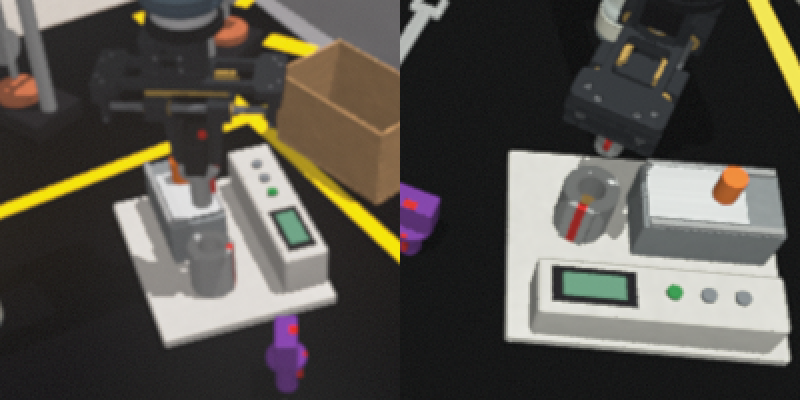

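The side view shows the arbor held straight above the hub with its key facing the red insert. The shutter and knob are at the far end. Now I'll correct by about 1.5 mm and lower by feel.

```bash
python3 -m jog '[0.003,0,0,0.1,0.15,2,-1,0.003,0,0,0.1,0.15,4,-1,0.003,0,0,0.1,0.15,5.4,-1,0.003,0,0,0.1,0.15,5.4,-1]';python3 -m jog '[0,0,0,0,0,0.4,-1,0,0,0,0,0,0.8,-1,0,0,0,0,0,1.0,-1,0,0,0,0,0,1.0,-1]'
```

```text
clock: 12.9
position: [553.6, 147.5, 144.0]
tcp_rot: [[0.606, 0.795, -0.006], [0.795, -0.606, 0.003], [-0.002, -0.007, -1.0]]
ft_force: [-0.3, 0.6, -4.9]
finger_gap: 0.265
clock: 13.3
position: [553.8, 147.6, 134.2]
tcp_rot: [[0.606, 0.795, -0.006], [0.795, -0.606, 0.003], [-0.001, -0.006, -1.0]]
ft_force: [-0.4, -1.0, -3.7]
finger_gap: 0.26
```

```bash
python3 -m jog '[-0.006,0,0,0,0,0.4,-1,-0.006,0,0,0,0,0.8,-1,-0.006,0,0,0,0,1.1,-1,-0.006,0,0,0,0,1.1,-1]';python3 -m jog '[0,0,0,0,0,0.3,-1,0,0,0,0,0,0.5,-1,0,0,0,0,0,0.5,-1]'
```

```text
clock: 13.7
position: [553.8, 147.5, 122.8]
tcp_rot: [[0.606, 0.795, -0.001], [0.795, -0.606, -0.001], [-0.001, -0.0, -1.0]]
ft_force: [1.1, -0.9, -5.0]
finger_gap: 0.267
clock: 14.0
position: [553.8, 147.4, 117.5]
tcp_rot: [[0.606, 0.795, -0.001], [0.795, -0.606, -0.001], [-0.002, -0.0, -1.0]]
ft_force: [0.6, -0.6, -5.3]
finger_gap: 0.268
```

```bash
python3 -m jog '[0,0,0,0,0,0.3,-1,0,0,0,0,0,0.6,-1,0,0,0,0,0,0.6,-1]';python3 -m jog '[0,0,0,0,0,0.3,-1,0,0,0,0,0,0.6,-1,0,0,0,0,0,0.6,-1]'
```

```text
clock: 14.3
position: [554.0, 147.4, 111.8]
tcp_rot: [[0.606, 0.795, -0.001], [0.795, -0.606, -0.001], [-0.001, 0.0, -1.0]]
ft_force: [-1.0, -0.6, 2.6]
finger_gap: 0.266
clock: 14.6
position: [554.1, 147.5, 105.8]
tcp_rot: [[0.606, 0.795, -0.001], [0.795, -0.606, -0.001], [-0.001, 0.0, -1.0]]
ft_force: [-1.5, 0.4, 4.8]
finger_gap: 0.268
```

```bash
python3 -m jog '[0,0,0,0,0,0.4,-1,0,0,0,0,0,0.8,-1,0,0,0,0,0,1.2,-1,0,0,0,0,0,1.2,-1]';python3 -m jog '[0,0,0,0,0,0.3,-1,0,0,0,0,0,0.5,-1,0,0,0,0,0,0.5,-1]'
```

```text
clock: 15.0
position: [554.2, 147.5, 94.2]
tcp_rot: [[0.606, 0.795, -0.0], [0.795, -0.606, -0.001], [-0.001, 0.0, -1.0]]
ft_force: [-3.5, 0.6, 8.0]
finger_gap: 0.267
clock: 15.3
position: [554.4, 147.6, 91.8]
tcp_rot: [[0.606, 0.796, -0.0], [0.796, -0.606, -0.001], [-0.001, 0.0, -1.0]]
ft_force: [-10.8, -2.2, 22.9]
finger_gap: 0.266
```

The ejector force matches the spring and TCP z matches flush (91.8). One last visual check before handing in.

```bash
python3 - <<'E'
from h import *
im=save("side","s5");im2=save("scene","sc5")
cv2.imwrite("pics/c5.png",cv2.resize(np.hstack([im[100:300,180:380,::-1],im2[140:340,330:530,::-1]]),None,fx=2,fy=2,interpolation=3))
s=robot.state();print(s["clock"],s["position"],s["ft_force"],s["finger_gap"])
E
```

```text
15.4 [554.47023675 147.61497021  91.83263955] [-10.67779264  -1.08676708  22.56020001] 0.2679323126019723
```

View pics/c5.png

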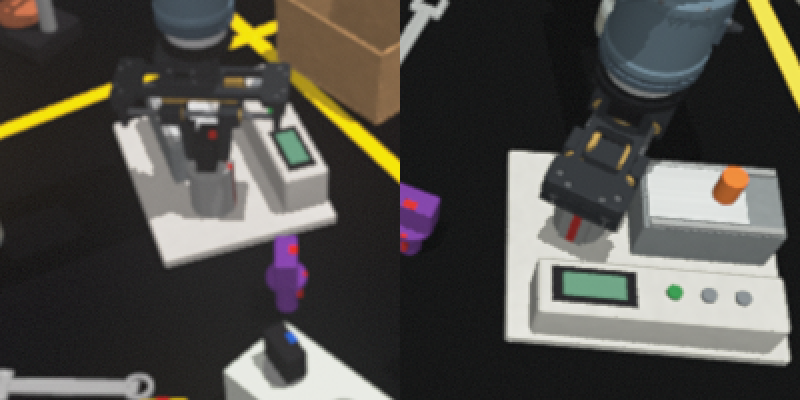

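The flange sits on the hub with the handle still gripped, and the shutter is still at its far end. Handing in.

```bash
python3 -c "
from bench import robot
print(robot.close_job())"
```

```text
the job is handed in; nothing more can be done
None
```

The red-marked arbor is home in the hub and I handed the job in at 15.4 s, still gripping it and pressing down. The interface gave no verdict.

- **Transport lock:** I slid the knob until the wrist felt the end stop, at about 78 mm of travel and 18 N. The last pictures show the shutter still at its far end.
- **Arbor:** I took it from the middle socket and lined its key up by eye with the red insert, at −0.65 rad. It went in with no rim contact, so no turning by feel was needed. The ejector force then rose from first touch as its spring rating predicts.
- **Final checks:**
  - Tool height is 91.8 mm, which is the flush height worked out from the grasp.
  - The press is about 23 N at the wrist, and the grip is still closed on the handle (commanded at 50 N).
  - Tilt is about 0.001 rad.
- **Disagreements:** A sideways force of about 11 N remains. The tool stands about 1.9 mm from the hub centre I measured by camera, which is close to the 2 mm calibration error. The bore's 1 mm clearance should keep the arbor itself centred.
- **Not checked:** I did not measure the shutter, ejector or flange values directly. I also did not re-measure the blue and green arbors, the weight and the disc, but nothing suggested the arm touched them.

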